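# Show the larger gear to the inspection camera

## Robot

A 6-joint arm with a two-finger parallel gripper is mounted at the origin on the work surface. World frame = base frame: x ahead of the robot, y to its left, z up, the work surface at z = 0. Lengths are in m, angles in rad, forces in N, time in s.
With the tool pointing down it reaches from about 0.35 to 0.775 m from the base axis. Payload 7.3 kg.
Tool frame: the origin (TCP) lies on the centre line of the jaws, within the pads' length; the fingertips stand 19 mm ahead of it and the grasp point (between the pads) is the TCP; z points along the fingers, y is the line along which they close (so a half turn about z gives the same grasp; the last joint's range is limited). The gripper opens to 92 mm and grips with 3 to 60 N. Pads are 19 mm wide; open, the fingers measure 130 mm over their backs; the gripper's body (75 mm by 190 mm) begins 47 mm behind the grasp point.
Start: joints at [1.033, 0.342, 1.524, -0, 1.275, -0.146], TCP at [0.2, 0.485, 0.246] pointing down, gripper open.
Joint ranges: [-2.53, 2.53], [-0.77, 2.02], [0.04, 2.7], [-1, 4.14], [0.28, 2.66], [-3.11, 3.11]. Speed limits (rad/s): [2.57, 2.57, 3.14, 3.14, 3.14, 3.14].

## Interface

Orientations are given as [roll, pitch, yaw] about the fixed x, y, z axes, in that order (R = Rz(yaw) Ry(pitch) Rx(roll)).
In Python, from bench import robot gives the robot as it stands.
- The arm moves only by the shell command python3 -m inch 'ROWS' [OPENING] [FORCE]. ROWS is text: rows parted by semicolons, each of 6 numbers parted by spaces: the shift along the tool's x, y, z each as a share of 40 mm, from -1 to 1, then the turn, a rotation vector about the tool's x, y, z each as a share of 0.08 rad, from -1 to 1. In form: dx dy dz wx wy wz; .... A call has 1 to 20 rows; each row shifts and turns the commanded pose from where the row before left it, along the tool's axes as they then stand; what a row does not reach is not made up. A row lasts 1/12 s, in which the tool goes at most 41.7 mm and 7.16 degrees, less where a joint would pass 70% of its speed; a pose out of reach is approached as far as the arm can. A call with a number of a shift or a turn outside -1 to 1 is refused whole. A call with a gripper value outside its range is refused whole. OPENING is the closure, from 0 (fully open) to 1 (shut), set as the call begins (- or left out, the last holds). The fingers move at their own pace and stop on an object; FORCE is the grip in N (left out, the last holds). Time passes only in rows, so rows that do not move let the fingers close. It gives the time, the measured TCP pose, the force, the opening and the grip force at its end, in the units of the state.
- robot.state(): the state, without advancing time (a new reading comes with each control period).
- robot.snapshot(name): name is "scene" or "top"; returns a dict with "pixels" (480x640x3 uint8, red, green, blue), "depth" (480x640 float32, m along the optical axis (not along the pixel's ray), 0 where there is no reading), "K" (3x3 intrinsics, pixels), "pose" (4x4, takes a point from camera to world coordinates). Camera axes: x right, y up, looking along -z (the intrinsics and any distortion apply to the point x, -y, -z); pixel columns grow to the right and rows downward; lengths in m; the calibration is good to about 2 mm. A picture is of the moment at which its call begins.
- robot.finish_job(): hands the job in; it is judged then, once.
Trained networks look in a picture, given as the dict that the camera call returned (one of the last four; its "shot" number tells which), for a name from the list of things; names that differ only in an ending like _2 or _b are one class to them, and where a whole thing is asked for, a point or a joint stands for the part that bears it (a point fixed in the world has none). Each returns a list of dicts, best first, with "conf" (0 to 1); they miss things now and then, are a little off and sometimes report something else, mostly with a low value. They report only what shows in the picture. A call takes as long as a camera call. They do not tell look-alikes from the thing itself.
- robot.trace(picture, label): "mask" (480x640 bool, what is visible of it) and "box" ([centre column, centre row, width, height] in pixels, round what is visible of it).
- robot.mark_of(picture, label): "pixel" ([row, column] in pixels: a listed point, or the origin of a listed thing).
The state is a dict: "clock": time; "q": joint angles; "joint_vel": joint speeds; "tau": joint torques, N m; "tool_pos": TCP position; "tcp_rot": TCP orientation; "wrist_force": force on the tool from outside, world axes, zero at the start; "ft_torque": the same for the moment, N m; "width": finger opening in m; "grasp_force": force on a finger pad.
Only numpy, scipy, OpenCV 4.12 (cv2) and the standard library are available. Lean on these libraries where they do the work, as an engineer would, in place of code of your own. Each camera call takes 0.05 s, during which the arm holds its last target. There are 200 camera calls.

## Task

Lift the larger of the two bronze gears out of the parts bin and present it in the air to the inspection camera: its flat toothed underside squarely facing the lens, centred in front of it, 70 mm from the lens glass. Finish while holding the gear still there, not letting go; leave the other parts in the bin and the toy car where they are, and do not let the gear or the gripper bump the camera.

Things in the scene. Friction and masses are not known exactly. Their poses are not given: they have to be found in the camera images.
- gear_large_hub (a point): Grip point of the larger bronze gear, on its axis. The gear is a toothed disc 64 mm in diameter and 10 mm thick with a plain round hub (22 mm diameter, 40 mm tall) standing on its upper side, 50 mm tall in all, about 0.3 kg. It lies on the bin floor, toothed disc down, hub up. This point lies in the hub, 32 mm above the flat underside and 18 mm below the hub's top. z runs along the axis from the underside to the hub.
- gear_large_face (a point): Centre of the flat toothed underside of the larger gear (32 mm below the grip point along the axis). This face is shown to the lens. Same axes as the grip point.
- lens (a point): Centre of the front glass of the inspection camera's lens. z is the direction in which the lens looks: upward and leaning 23 to 41 degrees from vertical, roughly towards the robot. The lens is a 36 mm black barrel with a white ring light of 60 mm diameter 7 mm behind its front, on a grey 50 mm housing in a stiff tilting aluminium yoke on a 120 x 110 mm steel base; the glass is about 140 mm above the table.
- bin: Plywood parts bin fixed to the table, 250 x 250 mm, 45 mm high, walls and floor 5 mm. Origin at the centre of its underside. Four parts stand in it near its four quarters, about 50 mm in x and y from its middle, in any order: the two gears, a wooden spool and a ceramic insulator.
- gear_small_hub (a point): The smaller bronze gear, to be left alone: toothed disc of 40 mm diameter, hub as on the larger one. Point in the hub, 32 mm above its underside.
- spool_mid (a point): Wooden spool standing in the bin, 42 mm diameter, 48 mm tall; the point is its centre. Leave alone.
- insulator_mid (a point): White ribbed ceramic insulator standing in the bin, 38 mm diameter, 54 mm tall; the point is its centre. Leave alone.
- car_mid (a point): Green tin toy racing car on the table in front of the robot, about 115 mm long, 52 mm wide, 42 mm tall; the point is 20 mm above the table. Leave alone.
Not all that is in view belongs to the job. What is shaped like the part that bears gear_large_hub but green is not meant.

How it is judged:
By the outcome, as a careful person would: the job done as asked, in the order asked, and still so for the second after the job is handed in, while the arm keeps its last pose, push and grip.
It also fails if it takes over 38 s, if anything falls off the work surface, if the arm or the gripper's body presses on something with over 40 N, if the wrist force passes 120 N, or if a joint passes its speed limit or range.

## Working session

There is one attempt and no reset: what is moved stays moved. The work goes in short steps, Python scripts to look and compute and a shell command to move; the robot and the scene stay as the last step left them, time stands still between calls to the robot, and variables do not carry over. Pictures are saved under pics/ and viewed, at most 10 in all, crops included, and the job is handed in when it is done.

```bash
mkdir -p pics
cat > h.py <<'E'
import numpy as np, cv2
from bench import robot
from scipy.spatial.transform import Rotation as R
def cloud(s):
    d=s["depth"];K=s["K"];v,u=np.mgrid[:480,:640]
    p=np.stack([(u-K[0,2])/K[0,0]*d,-(v-K[1,2])/K[1,1]*d,-d],-1)
    T=s["pose"];return p@T[:3,:3].T+T[:3,3]
def save(s,n): cv2.imwrite(f"pics/{n}.png",s["pixels"][...,::-1])
E
python3 - <<'E'
from h import *
print(robot.state())
for c in ("scene","top"):
    s=robot.snapshot(c);save(s,c+"0");P=cloud(s);print(c,s["K"].tolist(),s["pose"].round(3).tolist(),[k for k in s])
    for l in ["gear_large_hub","gear_large_face","lens","bin","gear_small_hub","spool_mid","insulator_mid","car_mid"]:
        for m in robot.mark_of(s,l)[:3]:
            r,cc=np.round(m["pixel"]).astype(int);print(l,m["conf"],r,cc,P[min(r,479),min(cc,639)].round(3))
E
```

```text
{'clock': 0.0, 'q': array([ 1.03299044e+00,  3.42728949e-01,  1.52498070e+00, -4.43015411e-06,
        1.27539551e+00, -1.46013584e-01]), 'joint_vel': array([ 8.71456869e-04,  9.03856844e-05,  7.01104403e-04, -6.71620948e-04,
       -1.08851247e-03, -1.33272535e-03]), 'tau': array([-1.45113434e-03, -4.31243384e+01, -2.44214219e+01,  7.14876596e-02,
        5.58739551e-02, -1.36021331e-04]), 'tool_pos': array([0.20026904, 0.48491039, 0.24505438]), 'tcp_rot': array([-3.14009563e+00, -2.15871265e-04,  2.74980148e+00]), 'wrist_force': array([ 0.3766088 , -0.31765463, -0.32267356]), 'ft_torque': array([ 0.00367597, -0.05319546, -0.03992855]), 'grasp_force': 0.0, 'width': 0.09198744793687731}
scene [[568.3983184145699, 0.0, 324.91731104863317], [0.0, 568.3983184145699, 241.7051523393474], [0.0, 0.0, 1.0]] [[-0.84, -0.275, 0.468, 1.078], [0.543, -0.433, 0.719, 0.822], [0.005, 0.858, 0.513, 0.668], [0.0, 0.0, 0.0, 1.0]] ['pixels', 'depth', 'K', 'pose', 'shot']
gear_large_hub 0.78 375 287 [0.77  0.244 0.036]
gear_large_hub 0.66 336 405 [0.563 0.28  0.045]
gear_large_hub 0.64 379 506 [0.489 0.
[... 567 characters left out ...]
, 0.06], [0.0, 0.059, 0.998, 1.288], [0.0, 0.0, 0.0, 1.0]] ['pixels', 'depth', 'K', 'pose', 'shot']
gear_large_hub 0.94 282 140 [0.477 0.424 0.054]
gear_large_hub 0.93 219 137 [0.612 0.435 0.049]
gear_large_hub 0.66 245 211 [0.557 0.273 0.059]
gear_large_face 0.97 219 144 [0.615 0.429 0.02 ]
gear_large_face 0.91 247 216 [0.553 0.263 0.054]
gear_large_face 0.66 154 233 [0.756 0.23  0.051]
lens 0.91 206 442 [ 0.635 -0.205  0.138]
bin 0.65 263 237 [0.52  0.223 0.003]
gear_small_hub 0.74 283 267 [0.476 0.152 0.055]
spool_mid 0.56 235 252 [0.579 0.185 0.056]
insulator_mid 0.76 292 221 [0.457 0.249 0.063]
insulator_mid 0.67 305 402 [ 0.431 -0.14   0.036]
car_mid 0.59 308 401 [ 0.424 -0.139  0.031]
```

View pics/scene0.png

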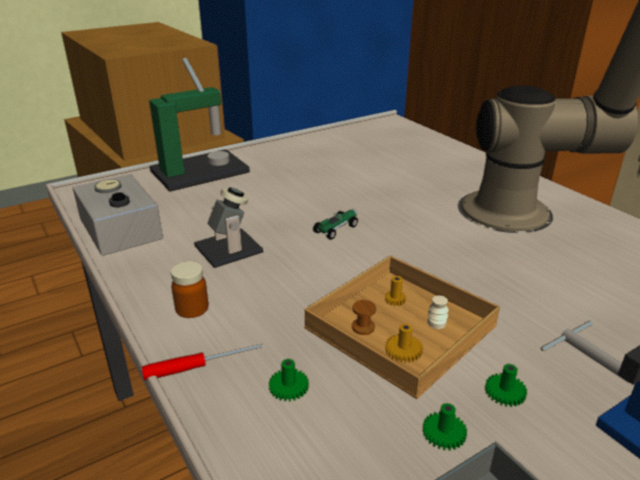

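View pics/top0.png

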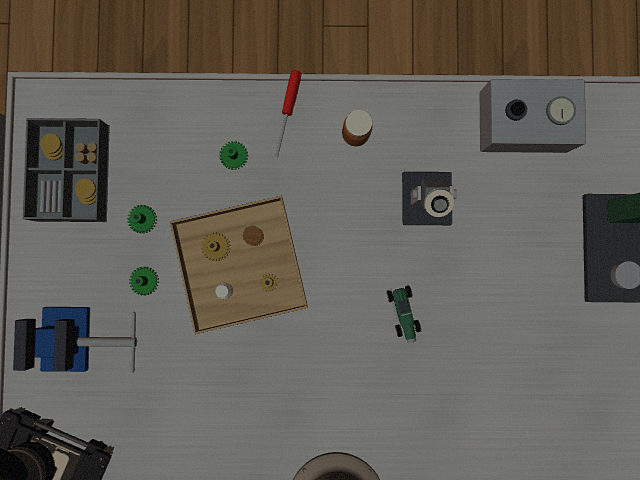

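Scene: the larger bronze gear is at about (row 345, col 404) and the small one at (290, 396). The green look-alikes are at (379, 289), (428, 445) and (385, 506). In the top view the bronze large gear is at (246, 214), the small bronze at (283, 269), and the greens at (155, 233), (219, 142) and (281, 144). I choose the bronze one at top (246, 214). The lens, with its white ring, is at top (205, 440).

Run:
```python
from h import *
ims=[]
for c,g,l in (("scene",(345,404),(200,230)),("top",(246,214),(205,438))):
    s=robot.snapshot(c);P=cloud(s);px=s["pixels"].astype(int)
    row=[cv2.resize(s["pixels"][r-38:r+38,k-38:k+38],(300,300),interpolation=cv2.INTER_CUBIC) for r,k in (g,l)]
    ims.append(np.hstack(row))
    # gear
    w=np.zeros((480,640),bool);w[g[0]-38:g[0]+38,g[1]-38:g[1]+38]=1
    for t in robot.trace(s,"gear_large_hub")[:4]: print(c,"trace",t["conf"],np.round(t["box"]))
    for rad in [.05]:
        c0=np.array([.555,.266]);m=w&(np.hypot(*(P[...,:2]-c0).transpose(2,0,1))<.045)
        hub=P[m&(P[...,2]>.045)];dis=P[m&(P[...,2]>.011)&(P[...,2]<.022)]
        print("hub",len(hub),hub.mean(0).round(4),hub.min(0).round(3),hub.max(0).round(3),"disc",len(dis),dis.mean(0).round(4),dis.min(0).round(3),dis.max(0).round(3))
    w[:]=0;w[l[0]-35:l[0]+35,l[1]-35:l[1]+35]=1
    m=w&(P[...,2]>.09)&(px.min(-1)>150)&(px.max(-1)-px.min(-1)<45)
    m=m&(P[...,2]<.2)
    q=P[m];q=q[np.linalg.norm(q-np.median(q,0),axis=1)<.045]
    b=None
    rng=np.random.default_rng(0)
    for _ in range(500):
        a=q[rng.choice(len(q),3,False)];n=np.cross(a[1]-a[0],a[2]-a[0]);L=np.linalg.norm(n)
        if L<1e-5: continue
        n/=L;i=abs((q-a[0])@n)<.002
        if b is None or i.sum()>b.sum(): b=i
    cc=q[b].mean(0);n=np.linalg.svd(q[b]-cc)[2][2];n*=np.sign(n[2])
    print("ring",len(q),b.sum(),cc.round(4),n.round(3),np.degrees(np.arccos(n[2])).round(1),q[b].min(0).round(3),q[b].max(0).round(3))
cv2.imwrite("pics/crop.png",np.vstack(ims)[...,::-1])
```

```text
scene trace 0.91 [444. 428.  51.  44.]
scene trace 0.85 [504. 385.  44.  46.]
scene trace 0.83 [404. 344.  38.  38.]
scene trace 0.61 [288. 380.  36.  41.]
hub 146 [0.56   0.2743 0.054 ] [0.548 0.262 0.045] [0.569 0.283 0.06 ] disc 616 [0.5622 0.2767 0.0162] [0.524 0.237 0.011] [0.59  0.305 0.022]
ring 40 26 [ 0.6572 -0.1729  0.129 ] [0.218 0.914 0.342] 70.0 [ 0.644 -0.18   0.097] [ 0.673 -0.163  0.143]
top trace 0.96 [146. 281.  29.  26.]
top trace 0.82 [216. 246.  34.  25.]
top trace 0.69 [233. 155.  30.  29.]
top trace 0.67 [141. 222.  28.  27.]
hub 86 [0.5559 0.2705 0.0551] [0.546 0.261 0.045] [0.566 0.282 0.061] disc 471 [0.5557 0.2698 0.0156] [0.519 0.225 0.011] [0.593 0.307 0.022]
  return _methods._mean(a, axis=axis, dtype=dtype,
  ret = um.true_divide(
Traceback (most recent call last):
  File "numpy/random/_generator.pyx", line 864, in numpy.random._generator.Generator.choice
ValueError: a must be a positive integer unless no samples are taken
```

```bash
cat > lens.py <<'E'
from h import *
ims=[];Q=[]
for c,g,l in (("scene",(345,404),(205,230)),("top",(246,214),(203,434))):
    s=robot.snapshot(c);P=cloud(s)
    ims.append(np.hstack([cv2.resize(s["pixels"][r-38:r+38,k-38:k+38],(300,300),interpolation=cv2.INTER_CUBIC) for r,k in (g,l)]))
    np.savez(f"{c}.npz",P=P,px=s["pixels"],K=s["K"],T=s["pose"])
    w=np.zeros((480,640),bool);w[l[0]-38:l[0]+38,l[1]-38:l[1]+38]=1
    m=w&(P[...,2]>.105)&(P[...,2]<.2);q=P[m];print(c,m.sum(),q.min(0).round(3),q.max(0).round(3))
    v,u=np.where(m);print(u.min(),u.max(),v.min(),v.max())
    for t in robot.mark_of(s,"lens")[:2]: print(t["conf"],t["pixel"])
    # z map
    if c=="top":
        sub=(slice(l[0]-18,l[0]+22,2),slice(l[1]-16,l[1]+26,2))
        print((P[...,2][sub]*1000).astype(int)); print(s["pixels"].max(-1)[sub])
cv2.imwrite("pics/crop.png",np.vstack(ims)[...,::-1])
E
python3 lens.py
```

```text
scene 589 [ 0.621 -0.225  0.105] [ 0.688 -0.168  0.148]
213 247 187 214
0.92 [189.2, 235.8]
0.32 [286.7, 397.2]
top 808 [ 0.616 -0.229  0.105] [ 0.684 -0.17   0.149]
424 453 184 216
0.82 [203.2, 442.4]
[[ 13   5  84 100 104 110 109 104 108 106 106 111 105 106 108  10   8  -1
    4   2   1]
 [ 94  97  82 104 115 114 115 109 111 116 116 116 118 119 111 115  93  95
    0   1   4]
 [ 96  97  79 103 115 120 114 115 140 142 145 143 141 135 119 114  94  98
   85  85   0]
 [ 93  97  79 103 113 113 136 140 145 141 142 146 139 143 142 143  94  97
   87  90   3]
 [ 99  95  82 104 111 132 144 142 142 140 143 140 141 141 142 140 140  95
   90  89   1]
 [ 96  96  76 104 110 139 142 140 139 140 140 139 137 144 144 137 140 137
   91  94   5]
 [ 98  96  82 103 134 134 141 136 140 146 142 143 141 147 141 139 133 141
   85  87   0]
 [ 99  99  79 102 137 136 132 135 144 142 146 145 142 143 142 136 138 138
   -3   1   2]
 [ 68   6  82 127 133 133 130 141 140 145 144 141 145 142 142 142 131 135
    5  -2   7]
 [  9  10  77 127 135 129 132 143 142 139 140 137 137 139 138 139 132 133
    1   2   6]
 [ 11  1
[... 1963 characters left out ...]
4  36 142 143 139  68  12 100  92  90  94  58  23 144 142 118
  119 119 116]
 [ 45  50  43  40  62 146 137 141  67   4  19  21  13  32 145 140 109  87
  112 113 114]
 [ 38  46  46  38  44  55 148 137 140 145 155 159 147 141 142  71  39 100
  116 117 114]
 [ 46  37  46  48  45  32  45 129 144 139 140 144 142 146  36  36  37 100
  118 115 115]
 [ 46  41  41  48  41  48  37  41  42  30  52  36  37  45  43  44  47  95
  111 112 115]
 [ 39  43  43  44  45  47  51  45  45  45  43  46  42  40  51  43  42  89
  113 112 107]
 [ 49  51  51  47  49  48  44  48  45  45  48  44  52  43  41  45  37  97
  114 113 115]
 [ 41  45  48  50  45  49  44  48  44  46  45  50  43  48  43  48  45  96
  109 112 111]]
```

View pics/crop.png

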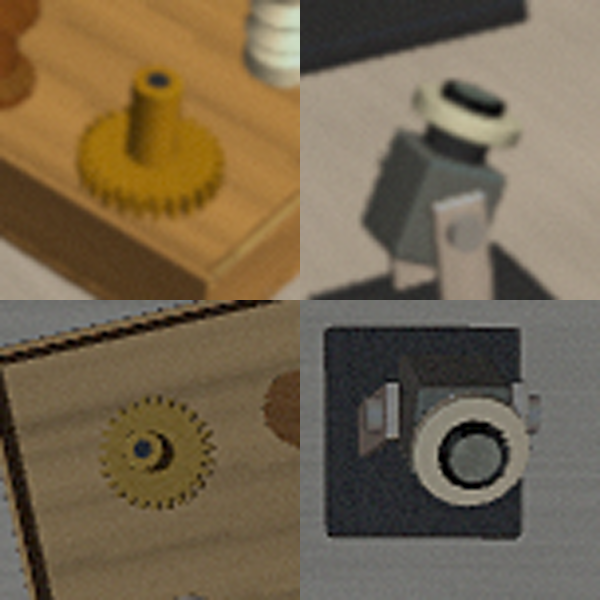

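The close crop confirms a bronze 64 mm toothed disc with its hub up. The lens ring is clear in the top crop, centred near (472, 452) of the crop. Next I fit the ring plane.

```bash
cat > lens2.py <<'E'
from h import *
from scipy.optimize import least_squares
res={}
for c,l,N in (("scene",(195,232),8),("top",(205,440),8)):
    S=[robot.snapshot(c) for _ in range(N)]
    D=np.stack([s["depth"] for s in S]);s=dict(S[0]);s["depth"]=np.median(D,0)
    px=np.mean([x["pixels"] for x in S],0);P=cloud(s)
    w=np.zeros((480,640),bool);w[l[0]-25:l[0]+25,l[1]-25:l[1]+25]=1
    hsv=px.max(-1)
    thr=120 if c=="top" else 140
    m=w&(P[...,2]>.108)&(P[...,2]<.17)&(hsv>thr)&(px[...,0]-px[...,2]>10)
    q=P[m]
    i=np.ones(len(q),bool)
    for _ in range(12):
        cc=q[i].mean(0);n=np.linalg.svd(q[i]-cc)[2][2];n*=np.sign(n[2]);i=abs((q-cc)@n)<.0035
    e=np.cross(n,[1,0,0]);e/=np.linalg.norm(e);f=np.cross(n,e)
    # circle through outer boundary: smallest enclosing circle in plane coords
    ab=np.stack([(q[i]-cc)@e,(q[i]-cc)@f],1)
    (a,b),r=cv2.minEnclosingCircle(ab.astype(np.float32)*1000)
    ctr=cc+(a*e+b*f)/1000
    print(c,m.sum(),i.sum(),"n",n.round(3),"tilt",np.degrees(np.arccos(n[2])).round(1),"az",np.degrees(np.arctan2(n[1],n[0])).round(1),"mean",cc.round(4),"ctr",ctr.round(4),"r",round(r,1),"front",(ctr+.007*n).round(4),(cc+.007*n).round(4))
    rr=np.linalg.norm(q[i]-ctr,axis=1);print(np.percentile(rr,[5,50,95]).round(4))
    if c=="top":
        t=np.linalg.norm(P-(ctr+.007*n),axis=-1)<.014; t&=hsv<120;g=P[t];print("glass",t.sum(),g.mean(0).round(4),((g-ctr)@n).mean().round(4)); cg=g.mean(0);k=np.linalg.svd(g-cg)[2][2];print(k.round(3))
E
python3 lens2.py
```

```text
scene 169 120 n [-0.428  0.076  0.901] tilt 25.8 az 169.9 mean [ 0.6513 -0.1847  0.1362] ctr [ 0.6449 -0.1972  0.1342] r 29.2 front [ 0.6419 -0.1966  0.1405] [ 0.6484 -0.1841  0.1425]
[0.0187 0.0256 0.0283]
top 355 355 n [-0.47   0.001  0.883] tilt 28.0 az 179.8 mean [ 0.6428 -0.1989  0.1328] ctr [ 0.6414 -0.2006  0.132 ] r 29.5 front [ 0.6381 -0.2006  0.1382] [ 0.6396 -0.1989  0.1389]
[0.0193 0.0248 0.0289]
glass 140 [ 0.6381 -0.2004  0.139 ] 0.0077
[-0.473 -0.004  0.881]
```

```bash
cat > go.py <<'E'
import sys
from h import *
def go(p,Rt=None):
    s=robot.state();Rc=R.from_euler("xyz",s["tcp_rot"])
    d=Rc.inv().apply(np.array(p)-s["tool_pos"]);print("t",round(s["clock"],2),"shift units",(d/.04).round(2))
    if Rt is not None: print("rot units",((Rc.inv()*Rt).as_rotvec()/.08).round(2))
if __name__=="__main__":
    a=list(map(float,sys.argv[1:4]));go(a,R.from_euler("xyz",list(map(float,sys.argv[4:7]))) if len(sys.argv)>4 else None)
E
python3 go.py 0.5575 0.272 0.245 3.1416 0 2.62; python3 go.py 0.5575 0.272 0.12 3.1416 0 2.62
```

```text
t 2.1 shift units [-10.29  -1.52   0.02]
rot units [0.   0.   1.62]
t 2.1 shift units [-10.29  -1.52   3.14]
rot units [0.   0.   1.62]
```

```bash
python3 -m inch '-.2 -.03 0 0 0 0;-.5 -.075 0 0 0 0;-.7 -.1 0 0 0 0;-.7 -.1 0 0 0 0;-.7 -.1 0 0 0 0;-.7 -.1 0 0 0 0;-.7 -.1 0 0 0 0;-.7 -.1 0 0 0 0;-.7 -.1 0 0 0 0;-.7 -.1 0 0 0 0;-.7 -.1 0 0 0 0;-.7 -.1 0 0 0 0;-.7 -.1 0 0 0 0;-.7 -.1 0 0 0 0;-.7 -.1 0 0 0 0;-.5 -.1 0 0 0 0;0 0 .4 0 0 .4;0 0 .8 0 0 .4;0 0 .8 0 0 .4;0 0 .4 0 0 .4' 0.3 10; python3 go.py 0.5575 0.272 0.0375 3.1416 0 2.62
python3 - <<'E'
from h import *
a=robot.snapshot("scene");b=robot.snapshot("top")
cv2.imwrite("pics/over.png",np.hstack([cv2.resize(a["pixels"][250:400,320:480],(400,375)),cv2.resize(b["pixels"][180:330,160:320],(400,375))])[...,::-1])
E
```

```text
clock: 3.77
tool_pos: [0.557, 0.2708, 0.1458]
tcp_rot: [-3.138, -0.003, 2.62]
wrist_force: [-1.1, 0.6, -0.5]
width: 0.0644
grasp_force: 0.0
t 3.77 shift units [-0.    0.04  2.71]
rot units [-0.05 -0.04 -0.01]
```

View pics/over.png

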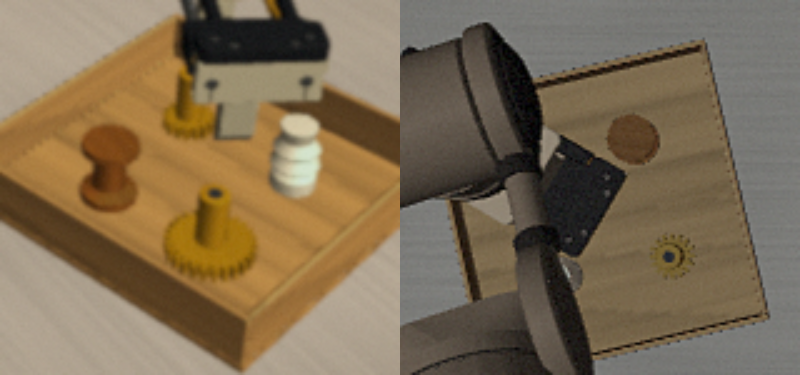

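The crop shows the jaws above the large gear: the near finger is at about (235, 130), the hub at (212, 195). The neighbours are clear of the fingers' line.

```bash
python3 -m inch '0 .02 .3 -.05 -.04 0;0 .02 .6 0 0 0;0 0 .6 0 0 0;0 0 .35 0 0 0;0 0 0 0 0 0'; python3 go.py 0.5575 0.272 0.0375 3.1416 0 2.62
python3 - <<'E'
from h import *
a=robot.snapshot("scene");P=cloud(a)
T=a["pose"];K=a["K"];s=robot.state();Rc=R.from_euler("xyz",s["tcp_rot"])
def pj(p):
    c=T[:3,:3].T@(np.array(p)-T[:3,3]);return K[0,0]*c[0]/-c[2]+K[0,2],-K[1,1]*c[1]/-c[2]+K[1,2]
im=a["pixels"].copy();im=cv2.resize(im[270:390,330:490],(800,600),interpolation=cv2.INTER_CUBIC)
for p,col in ((s["tool_pos"],(255,0,0)),(s["tool_pos"]+Rc.apply([0,0,.019]),(0,0,255)),([.5575,.272,.055],(255,0,255)),([.5575,.272,.015],(0,255,255))):
    u,v=pj(p);cv2.circle(im,(int((u-330)*5),int((v-270)*5)),4,col,-1)
cv2.imwrite("pics/near.png",im[...,::-1])
E
```

```text
clock: 4.28
tool_pos: [0.5586, 0.2732, 0.0741]
tcp_rot: [3.14, 0.001, 2.623]
wrist_force: [-1.0, -1.3, 0.5]
width: 0.0645
grasp_force: 0.0
t 4.28 shift units [ 0.01 -0.04  0.91]
rot units [0.02 0.01 0.03]
```

View pics/near.png

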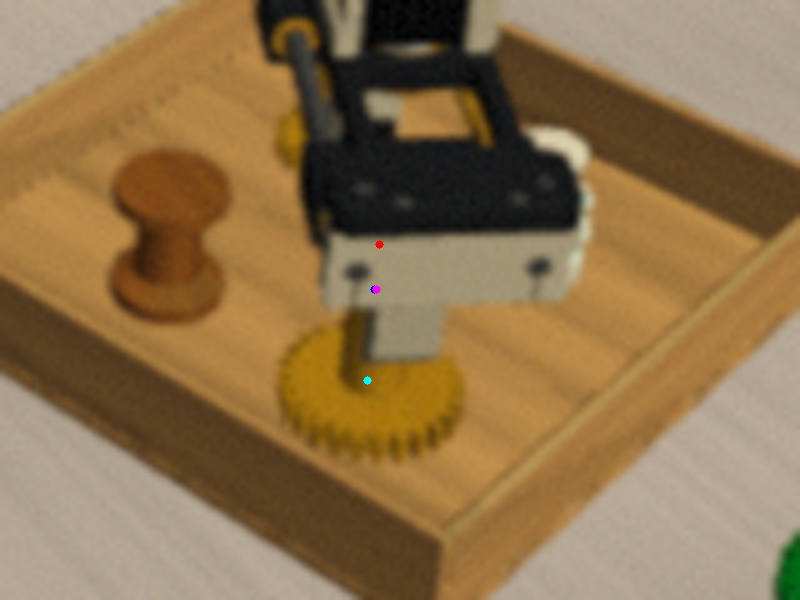

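The projected hub axis (367, 380) matches the disc centre (~371, 383) within a millimetre or so, so I descend and grip.

```bash
python3 -m inch '0 0 .3 0 0 0;0 0 .3 0 0 0;0 0 .25 0 0 0;0 0 .05 0 0 0;0 0 0 0 0 0'; python3 -m inch '0 0 0 0 0 0;0 0 0 0 0 0;0 0 0 0 0 0;0 0 0 0 0 0;0 0 0 0 0 0;0 0 0 0 0 0;0 0 0 0 0 0;0 0 0 0 0 0' 1 45
```

```text
clock: 4.75
tool_pos: [0.5589, 0.2737, 0.0387]
tcp_rot: [3.139, 0.002, 2.622]
wrist_force: [0.3, 0.1, -0.5]
width: 0.0643
grasp_force: 0.0
clock: 5.42
tool_pos: [0.5593, 0.2735, 0.0399]
tcp_rot: [3.138, 0.003, 2.622]
wrist_force: [-1.8, -1.9, 2.4]
width: 0.0211
grasp_force: 45.0
```

```bash
python3 -m inch '0 0 -.15 0 0 0;0 0 -.3 0 0 0;0 0 -.5 0 0 0;0 0 -.7 0 0 0;0 0 -.8 0 0 0;0 0 -.8 0 0 0;0 0 -.8 0 0 0;0 0 -.7 0 0 0;0 0 -.4 0 0 0;0 0 -.2 0 0 0'
cat > tgt.py <<'E'
import sys
from h import *
from go import go
L=np.array([.640,-.1985,.1395]);n=np.array([-.468,.004,.884]);n/=np.linalg.norm(n)
def Rt(n):
    Rc=R.from_euler("xyz",robot.state()["tcp_rot"]);z=Rc.apply([0,0,1])
    v=np.cross(z,-n);a=np.arctan2(np.linalg.norm(v),z@-n);return R.from_rotvec(v/max(np.linalg.norm(v),1e-9)*a)*Rc
if __name__=="__main__": go(L+n*float(sys.argv[1]),Rt(n))
E
python3 tgt.py .2
```

```text
clock: 6.25
tool_pos: [0.5592, 0.2739, 0.2579]
tcp_rot: [3.133, 0.007, 2.622]
wrist_force: [-0.2, -0.5, -2.9]
width: 0.0214
grasp_force: 45.0
t 6.25 shift units [ -5.59 -10.38  -1.51]
rot units [-2.87 -5.22 -0.  ]
```

```bash
python3 -m inch '-.1 -.2 -.04 0 0 0;-.2 -.38 -.06 0 0 0;-.3 -.56 -.09 0 0 0;-.3 -.56 -.09 0 0 0;-.3 -.56 -.09 0 0 0;-.3 -.56 -.09 0 0 0;-.3 -.56 -.09 0 0 0;-.3 -.56 -.09 0 0 0;-.3 -.56 -.09 0 0 0;-.3 -.56 -.09 0 0 0;-.3 -.56 -.09 0 0 0;-.3 -.56 -.09 0 0 0;-.3 -.56 -.09 0 0 0;-.3 -.56 -.08 0 0 0;-.3 -.56 -.08 0 0 0;-.3 -.56 -.08 0 0 0;-.3 -.56 -.08 0 0 0;-.3 -.56 -.08 0 0 0;-.3 -.56 -.08 0 0 0;-.2 -.3 -.04 0 0 0'; python3 -m inch '0 0 0 -.14 -.26 0;0 0 0 -.28 -.52 0;0 0 0 -.28 -.52 0;0 0 0 -.28 -.52 0;0 0 0 -.28 -.52 0;0 0 0 -.28 -.52 0;0 0 0 -.28 -.52 0;0 0 0 -.28 -.52 0;0 0 0 -.28 -.52 0;0 0 0 -.28 -.52 0;0 0 0 -.14 -.26 0;0 0 0 0 0 0'; python3 tgt.py .2
python3 - <<'E'
from h import *
a=robot.snapshot("scene");b=robot.snapshot("top")
cv2.imwrite("pics/pres.png",np.hstack([cv2.resize(a["pixels"][60:280,140:360],(400,400)),cv2.resize(b["pixels"][120:300,330:510],(400,400))])[...,::-1])
E
```

```text
clock: 7.92
tool_pos: [0.5447, -0.2018, 0.3157]
tcp_rot: [3.139, 0.001, 2.62]
wrist_force: [0.8, -0.3, -3.8]
width: 0.021
grasp_force: 45.0
clock: 8.92
tool_pos: [0.5444, -0.1983, 0.3153]
tcp_rot: [2.899, 0.412, 2.57]
wrist_force: [-0.2, -0.6, -4.1]
width: 0.0209
grasp_force: 45.0
t 8.92 shift units [-0.04  0.04  0.  ]
rot units [-0.12 -0.11  0.  ]
```

View pics/pres.png

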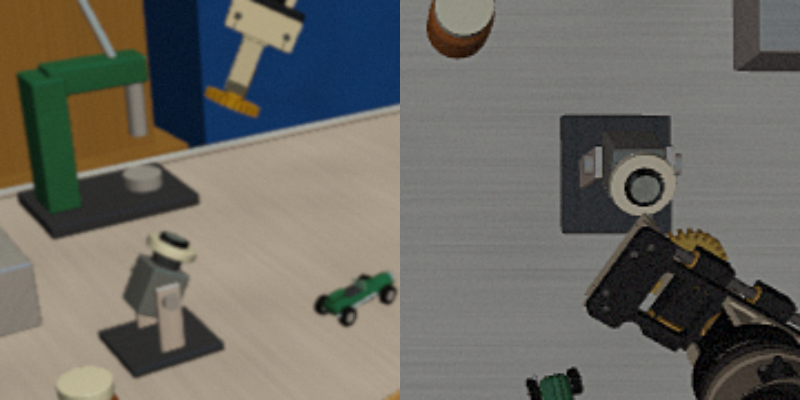

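```bash
python3 -m inch '0 0 .15 -.06 -.06 0;0 0 .25 -.05 -.05 0;0 0 .3 0 0 0;0 0 .3 0 0 0;0 0 .3 0 0 0;0 0 .3 0 0 0;0 0 .3 0 0 0;0 0 .25 0 0 0;0 0 .15 0 0 0;0 0 0 0 0 0;0 0 0 0 0 0'; python3 tgt.py .1035
cat > chk.py <<'E'
from h import *
from tgt import L,n
s=robot.state();Rc=R.from_euler("xyz",s["tcp_rot"]);print("tool axis",(-Rc.apply([0,0,1])).round(3),s["tool_pos"].round(4))
views=[]
for c in ("scene","top"):
    S=[robot.snapshot(c) for _ in range(6)];a=dict(S[0]);a["depth"]=np.median([x["depth"] for x in S],0)
    px=np.mean([x["pixels"] for x in S],0);P=cloud(a);T=a["pose"];K=a["K"]
    loc=Rc.inv().apply((P-s["tool_pos"]).reshape(-1,3)).reshape(P.shape)
    m=(np.linalg.norm(loc[...,:2],axis=-1)<.04)&(loc[...,2]>.012)&(loc[...,2]<.045)&(px[...,0]-px[...,2]>30)
    q=loc[m];print(c,m.sum(),"min/max",q.min(0).round(4),q.max(0).round(4),"z pct",np.percentile(q[:,2],[2,10,25,50,75,90,98]).round(4))
    top=q[(abs(q[:,2]-.023)<.004)&(np.hypot(q[:,0],q[:,1])>.012)]
    if len(top)>20:
        A=np.c_[top[:,:2],np.ones(len(top))];k=np.linalg.lstsq(A,top[:,2],rcond=None)[0];print("upper disc plane",len(top),k.round(4))
    cs=T[:3,:3].T@(s["tool_pos"]-T[:3,3]);u=int(K[0,0]*cs[0]/-cs[2]+K[0,2]);v=int(-K[1,1]*cs[1]/-cs[2]+K[1,2])
    im=px.astype(np.uint8).copy()
    views.append(cv2.resize(im[max(v-50,0):v+70,u-60:u+60],(400,400),interpolation=cv2.INTER_CUBIC))
cv2.imwrite("pics/chk.png",np.hstack(views)[...,::-1])
E
python3 chk.py
```

```text
clock: 9.93
tool_pos: [0.5892, -0.1996, 0.2356]
tcp_rot: [2.889, 0.423, 2.568]
wrist_force: [0.3, 0.0, -4.1]
width: 0.0212
grasp_force: 45.0
t 9.93 shift units [0.02 0.03 0.13]
rot units [-0.01  0.03 -0.  ]
tool axis [-0.469  0.006  0.883] [ 0.5892 -0.1996  0.2356]
scene 264 min/max [-0.0325 -0.0256  0.0135] [0.0309 0.034  0.033 ] z pct [0.0158 0.0204 0.0229 0.0239 0.0283 0.0309 0.0326]
upper disc plane 141 [-0.0068  0.0431  0.0233]
top 149 min/max [-0.0304 -0.0208  0.0214] [0.0305 0.0276 0.0334] z pct [0.0222 0.0228 0.0236 0.0243 0.0269 0.0302 0.0324]
upper disc plane 113 [-0.0007  0.0111  0.0239]
```

View pics/chk.png

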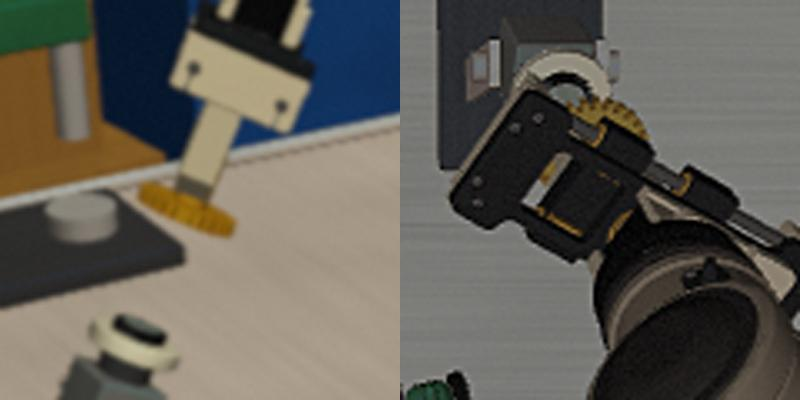

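The gear hangs straight in the jaws: its upper disc plane is 23.7 mm ahead of the TCP, so the face is about 33.7 mm ahead. It looks parallel to the lens ring at scene crop (135, 335).

```bash
python3 -m inch '.01 .02 .07 0 .02 0;.01 .01 .06 0 0 0;0 0 0 0 0 0;0 0 0 0 0 0;0 0 0 0 0 0;0 0 0 0 0 0;0 0 0 0 0 0;0 0 0 0 0 0'; python3 tgt.py .1037; python3 chk.py
```

```text
clock: 11.2
tool_pos: [0.5915, -0.1982, 0.2313]
tcp_rot: [2.89, 0.422, 2.568]
wrist_force: [-0.4, 0.4, -3.3]
width: 0.0212
grasp_force: 45.0
t 11.2 shift units [0. 0. 0.]
rot units [-0.02  0.02 -0.  ]
tool axis [-0.469  0.006  0.883] [ 0.5915 -0.1982  0.2313]
scene 272 min/max [-0.0321 -0.024   0.0122] [0.0314 0.0339 0.0336] z pct [0.0157 0.0202 0.0236 0.0248 0.0294 0.032  0.0332]
upper disc plane 131 [-0.0064  0.0305  0.0239]
top 143 min/max [-0.0296 -0.0205  0.0221] [0.0302 0.0274 0.0345] z pct [0.0227 0.0236 0.0243 0.0252 0.0274 0.0311 0.0332]
upper disc plane 105 [-0.0046 -0.002   0.0247]
```

```bash
python3 -c "
from bench import robot
print(robot.finish_job())"
```

```text
the job is handed in; nothing more can be done
None
```

I lifted the larger bronze gear out of the bin and handed the job in with it held still in front of the inspection lens: underside facing the glass, centred, about 70 mm away by my measurements (within roughly 1–2 mm and 2 degrees); the verdict was not shown.

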